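# Heft the nail tins and hold up the fullest

### The job

One of the three nail tins in the tray has its twist cap left loose: turn that cap fully shut before you lift its tin, so that no nails spill. Then heft the tins, which look alike, find the fullest by its weight, and finish holding that one up, upright and still, with its underside about 20 cm above the table and the other two standing back in the tray with their caps shut. Keep the tins upright and leave the other things on the table where they are; do not let go at the end.

Things in the scene. Friction and masses are not known exactly. Their poses are not given: they have to be found in the camera images.
- tray: low plywood tray, 94 x 316 mm, 36 mm high, heavy and not movable. Origin at the centre of its underside, on the table; x runs across it, y along its row of three square pockets, which lie at y = -0.1, 0 and +0.1 m, are 70 mm wide each way and have their floor 12 mm above the table
- tin_a: one of three identical-looking square green nail tins, 64 x 64 mm, 78 mm high, in a pocket of the tray with 3 mm play each side. Origin: centre of its underside; z up, sides along x and y. Holds one packed stack of nails that does not rattle; the letter says nothing of how full it is. Whole tins weigh 0.25 to 0.95 kg; the fullest outweighs the next by 0.3 kg or more
- bar_a (a point): centre of the orange grip bar on the cap of tin_a: 44 mm long (point x), 13 mm wide (y), 23 mm high (z), on the tin's axis, 105.5 mm above its underside. Below it the round black cap, 48 mm across, 14 mm thick. The cap cannot come off: the tin may be lifted by the bar, or by its sides
- cap_a (a joint): turn of the cap on tin_a, rad: 0 fully shut (a stop), up to 1.5 loose; grows counter-clockwise seen from above, so it shuts clockwise. The bar lies along the tin's x axis turned by this angle; shut, it lines up with two white marks on the tin's shoulder. Stiff (0.1 N m), stays where left
- tin_b: one of three identical-looking square green nail tins, 64 x 64 mm, 78 mm high, in a pocket of the tray with 3 mm play each side. Origin: centre of its underside; z up, sides along x and y. Holds one packed stack of nails that does not rattle; the letter says nothing of how full it is. Whole tins weigh 0.25 to 0.95 kg; the fullest outweighs the next by 0.3 kg or more
- bar_b (a point): centre of the orange grip bar on the cap of tin_b: 44 mm long (point x), 13 mm wide (y), 23 mm high (z), on the tin's axis, 105.5 mm above its underside. Below it the round black cap, 48 mm across, 14 mm thick. The cap cannot come off: the tin may be lifted by the bar, or by its sides
- cap_b (a joint): turn of the cap on tin_b, rad: 0 fully shut (a stop), up to 1.5 loose; grows counter-clockwise seen from above, so it shuts clockwise. The bar lies along the tin's x axis turned by this angle; shut, it lines up with two white marks on the tin's shoulder. Stiff (0.1 N m), stays where left
- tin_c: one of three identical-looking square green nail tins, 64 x 64 mm, 78 mm high, in a pocket of the tray with 3 mm play each side. Origin: centre of its underside; z up, sides along x and y. Holds one packed stack of nails that does not rattle; the letter says nothing of how full it is. Whole tins weigh 0.25 to 0.95 kg; the fullest outweighs the next by 0.3 kg or more
- bar_c (a point): centre of the orange grip bar on the cap of tin_c: 44 mm long (point x), 13 mm wide (y), 23 mm high (z), on the tin's axis, 105.5 mm above its underside. Below it the round black cap, 48 mm across, 14 mm thick. The cap cannot come off: the tin may be lifted by the bar, or by its sides
- cap_c (a joint): turn of the cap on tin_c, rad: 0 fully shut (a stop), up to 1.5 loose; grows counter-clockwise seen from above, so it shuts clockwise. The bar lies along the tin's x axis turned by this angle; shut, it lines up with two white marks on the tin's shoulder. Stiff (0.1 N m), stays where left
- box_dowels: small grey carton, 65 x 100 x 30 mm, lies near the tray; bystander; origin at the centre of its underside
- marker: black marker pen, 135 mm long, lies near the tray; bystander; origin at the centre of its underside
- battery: black slide-on drill battery, 88 x 83 x 52 mm; bystander on the right; origin at the centre of its underside
- tape: roll of black tape lying flat, 110 mm across, 45 mm high; bystander on the left; origin at the centre of its underside
Mind the look-alikes: they are no part of the job. What is shaped like the tin_b but pink is not meant.

How it is judged:
By the outcome, as a careful person would: the job done as asked, in the order asked, and still so for the second after the job is handed in, while the arm keeps its last pose, push and grip.
It also fails if it takes over 72 s, if anything falls off the work surface, if the arm or the gripper's body presses on something with over 40 N, if the wrist force passes 120 N, or if a joint passes its speed limit or range.

### The arm

A 6-joint arm with a two-finger parallel gripper is mounted at the origin on the work surface; the furniture and walls round the work are solid. World frame = base frame: x ahead of the robot, y to its left, z up, the work surface at z = 0. Lengths are in m, angles in rad, forces in N, time in s.
With the tool pointing down it reaches from about 0.35 to 0.975 m from the base axis. Payload 4.9 kg.
Tool frame: the origin (TCP) lies on the centre line of the jaws, within the pads' length; the fingertips stand manip.tip_reach ahead of it and the grasp point (between the pads) is the TCP (manip.tip_reach is the distance from the TCP to the fingertips, in m); z points along the fingers, y is the line along which they close (so a half turn about z gives the same grasp; the last joint's range is limited). The gripper opens to 85 mm and grips with 20 to 120 N. Pads are 22 mm wide; open, the fingers measure 114 mm over their backs; the gripper's body (76 mm by 85 mm) begins 54 mm behind the grasp point. The pads swing forward as they close: fully open they stand 13 mm farther back than shut.
Start: joints at [1.027, 0.053, 1.613, -0, 1.476, -0.119], TCP at [0.258, 0.569, 0.25] pointing down, gripper open.
Joint ranges: [-3.01, 3.01], [-1.01, 2.22], [0.06, 2.58], [-1.02, 4.17], [0.09, 2.62], [-3.14, 3.14]. Speed limits (rad/s): [2.57, 2.57, 3.14, 3.14, 3.14, 3.14].

### API

Orientations are given as a unit quaternion [w, x, y, z].
In Python, from plant import manip gives the robot as it stands. The module is installed in compiled form; this text tells all that it offers.
- The arm moves only by the tool move_arm, never from a script. Its argument "rows" is a list of rows, each a list of 7 numbers: the shift along the tool's x, y, z in cm, then the turn, a rotation vector about the tool's x, y, z in degrees, then the opening, from -1 (shut) to 1 (fully open). In form: [[tx, ty, tz, ax, ay, az, jaw], ...]. A call has 1 to 20 rows; each row shifts and turns the commanded pose from where the row before left it, along the tool's axes as they then stand; what a row does not reach is not made up. A row lasts 1/12 s, in which the tool goes at most 41.7 mm and 7.16 degrees, less where a joint would pass 70% of its speed; a pose out of reach is approached as far as the arm can. A call is refused whole if a number of a shift passes 4.17 or a number of a turn 7.16, either way. A call with a gripper value outside its range is refused whole. The fingers move at their own pace and stop on an object; the grip force is fixed at half the most. Time passes only in rows, so rows that do not move let the fingers close. It gives the time, the measured TCP pose, the force, the opening and the grip force at its end, in the units of the state.
- manip.state(): the state, without advancing time (a new reading comes with each control period).
- manip.grab_frame(name): name is "scene" or "side" or "wrist"; returns a dict with "img" (400x640x3 uint8, blue, green, red), "mtx" (3x3 intrinsics, pixels), "R" (3x3) and "t" (3): a world point X has camera coordinates R X + t. Camera axes: x right, y down, z forward; pixel columns grow to the right and rows downward; lengths in m; the calibration is good to about 2 mm. A picture is of the moment at which its call begins. There is no depth.
- manip.job_done(): hands the job in; it is judged then, once.
The state is a dict: "time": time; "joint_pos": joint angles; "joint_vel": joint speeds; "joint_efforts": joint torques, N m; "tool_pos": TCP position; "tool_rot": TCP orientation; "contact_force": force on the tool from outside, world axes, zero at the start; "ft_torque": the same for the moment, N m; "gripper_width": opening from 0.0 (shut) to 1.0 (fully open); "grasp_force": force on a finger pad.
Only numpy, scipy, OpenCV 4.12 (cv2) and the standard library are available. Lean on these libraries where they do the work, as an engineer would, in place of code of your own. Each camera call takes 0.05 s, during which the arm holds its last target. There are 200 camera calls.

## Working session

There is one attempt and no reset: what is moved stays moved. The work goes in short steps, Python scripts to look and compute and a tool call to move; the robot and the scene stay as the last step left them, time stands still between calls to the robot, and variables do not carry over. Pictures are saved under pics/ and viewed, at most 10 in all, crops included, and the job is handed in when it is done.

Besides the shell and the picture viewer there is one more tool, called after "Emit:" as name([rows], argument=value, ...), one row to a line, values as JSON. move_arm: Moves the arm, as the interface text tells. Its arguments: {"type":"object","properties":{"rows":{"type":"array","items":{"type":"array","items":{"type":"number"}}}},"required":["rows"]}

```bash
mkdir -p pics
python3 - <<'E'
from plant import manip
import cv2,numpy as np
print(manip.state(), manip.tip_reach)
for n in("scene","side","wrist"):
    f=manip.grab_frame(n); cv2.imwrite(f"pics/{n}0.png",f["img"]); np.savez(f"{n}0.npz",**f); print(n,f["mtx"].tolist(),f["R"].round(4).tolist(),f["t"])
a=[cv2.imread(f"pics/{n}0.png") for n in("scene","side")]
E
```

```text
{'time': 0.0, 'joint_pos': array([ 1.02697694e+00,  5.33617872e-02,  1.61431248e+00, -1.71184568e-05,
        1.47598814e+00, -1.18981592e-01]), 'joint_vel': array([ 6.18699734e-04,  1.51975019e-05, -1.55872593e-03,  4.69067966e-04,
        1.36625140e-03, -3.13446158e-04]), 'joint_efforts': array([-7.11772336e-04, -3.93674898e+01, -3.70174992e+01, -2.16564149e-04,
        7.06241568e-03,  1.18160193e-05]), 'tool_pos': array([0.25729429, 0.56893624, 0.24904888]), 'tool_rot': array([-3.28660238e-04,  2.10824133e-01,  9.77523460e-01, -9.81342202e-04]), 'contact_force': array([ 0.52580266,  0.04891202, -0.3367236 ]), 'ft_torque': array([-0.03566177,  0.02006455, -0.04117917]), 'grasp_force': 0.0, 'gripper_width': 0.998529442525439} 0.019
scene [[434.2435619044172, 0.0, 314.45916869298827], [0.0, 434.2435619044172, 199.18441916914887], [0.0, 0.0, 1.0]] [[0.8797, -0.4749, 0.0243], [-0.2543, -0.513, -0.8199], [0.4018, 0.7151, -0.572]] [-0.49387766  0.23145634  1.15296998]
side [[496.4203675093123, 0.0, 316.2129791669581], [0.0, 496.4203675093123, 204.43504980005957], [0.0, 0.0, 1.0]] [[0.9805, -0.1963, 0.0021], [-0.12, -0.6081, -0.7847], [0.1553, 0.7692, -0.6199]] [-0.5626498   0.14485461  1.81898008]
wrist [[280.4289456239552, 0.0, 325.00003355743695], [0.0, 280.4289456239552, 198.47452241423747], [0.0, 0.0, 1.0]] [[0.4122, 0.9111, -0.0012], [0.8612, -0.3892, 0.3268], [0.2973, -0.1358, -0.9451]] [-0.62408215 -0.04222688  0.38069353]
```

View pics/scene0.png

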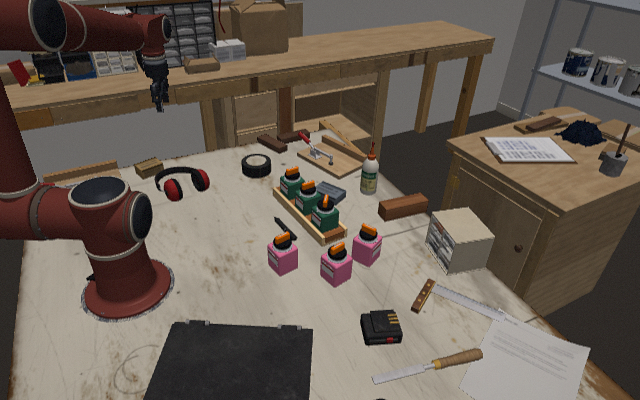

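View pics/side0.png

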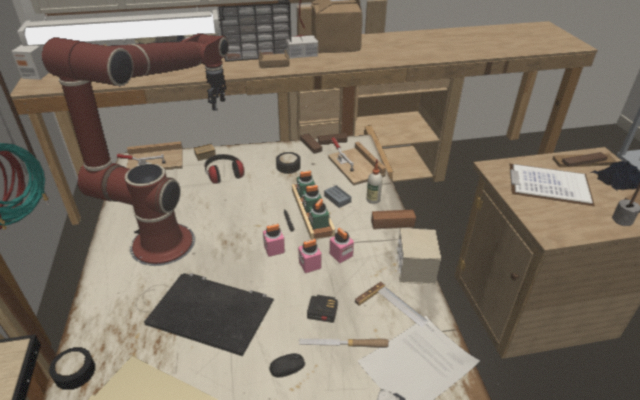

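The scene view shows three green tins in the tray at about (292,181), (307,194) and (325,212). The look-alikes are three pink tins at (283,254), (336,263) and (367,244), which are not meant. In the side view the green tins are at (306,180), (312,196) and (319,213). I choose the green ones in the tray, then check with a close crop and triangulate.

```bash
cat > h.py <<'E'
import cv2,numpy as np
def load(n): return dict(np.load(n+".npz"))
def P(f): return f["mtx"]@np.c_[f["R"],f["t"]]
def blobs(f,lo,hi,amin=8):
    h=cv2.cvtColor(f["img"],cv2.COLOR_BGR2HSV); m=cv2.inRange(h,np.array(lo),np.array(hi))
    n,l,s,c=cv2.connectedComponentsWithStats(m)
    return [(c[i],s[i],l==i) for i in range(1,n) if s[i,4]>=amin]
def tri(f,p,g,q):
    X=cv2.triangulatePoints(P(f),P(g),np.float64(p).reshape(2,1),np.float64(q).reshape(2,1)); return (X[:3]/X[3]).ravel()
def plane(f,p,z):
    d=f["R"].T@np.linalg.inv(f["mtx"])@np.array([p[0],p[1],1.]); o=-f["R"].T@f["t"]; return o+d*(z-o[2])/d[2]
def proj(f,X):
    x=P(f)@np.r_[X,1]; return x[:2]/x[2]
E
python3 - <<'E'
from h import *
f,g=load("scene0"),load("side0")
B={}
for n,F,r in(("s",f,(270,350,160,230)),("d",g,(290,335,165,225))):
    for nm,lo,hi in(("or",(5,150,120),(20,255,255)),("gr",(60,60,20),(95,255,255))):
        b=[x for x in blobs(F,lo,hi) if r[0]<x[0][0]<r[1] and r[2]<x[0][1]<r[3]]
        B[n+nm]=b
        print(n,nm,[(x[0].round(1).tolist(),x[1].tolist()) for x in b])
a=f["img"][155:250,255:365]; b=g["img"][160:245,275:374]
cv2.imwrite("pics/crop0.png",np.vstack([cv2.resize(a,(440*1,380),interpolation=2)[:300],cv2.resize(b,(440,300),interpolation=2)[:290]]))
for i in range(min(len(B["sor"]),len(B["dor"]))):
    print(tri(f,B["sor"][i][0],g,B["dor"][i][0]))
E
```

```text
s or [([292.1, 169.2], [286, 166, 12, 7, 38]), ([308.7, 183.2], [302, 180, 13, 6, 36]), ([325.4, 199.8], [323, 195, 6, 11, 31]), ([292.7, 201.5], [290, 199, 5, 6, 18]), ([308.6, 217.3], [306, 215, 5, 6, 20])]
s gr [([311.2, 205.5], [280, 176, 59, 57, 935])]
d or [([304.9, 173.6], [302, 173, 8, 3, 17]), ([311.4, 187.9], [307, 186, 10, 4, 23]), ([317.8, 204.7], [316, 203, 5, 4, 13])]
d gr [([301.5, 184.5], [300, 184, 4, 2, 8]), ([307.8, 199.3], [306, 198, 5, 3, 9]), ([325.6, 214.0], [323, 212, 5, 4, 10]), ([314.7, 215.3], [312, 214, 7, 3, 12])]
[0.56023115 0.15836278 0.12950562]
[0.56586581 0.05336267 0.13492509]
[ 0.57034985 -0.04443019  0.13078279]
```

View pics/crop0.png

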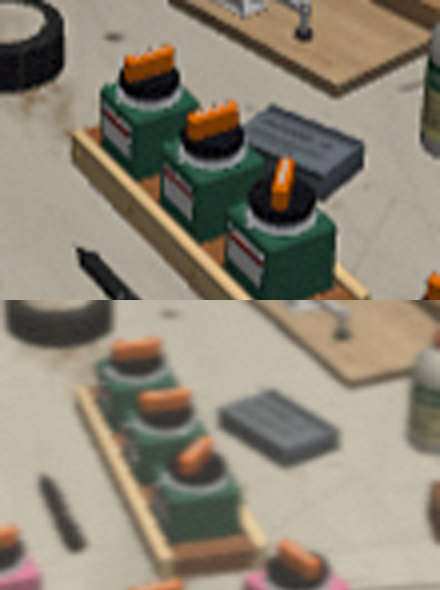

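The crop shows three green tins. The two farther ones, with bars at scene (292,169) and (309,183), have their bars across the tray. The near one at (325,200) is turned, so it is the loose one. I move above the row for a wrist view.

Emit:
move_arm([
  [0,0,0,0,0,-6.8,1],
  [0,0,0,0,0,-6.8,1],
  [0,0,0,0,0,-6.8,1],
  [0,0,0,0,0,-6.8,1],
  [-1.8,-3.3,-0.3,0,0,0,1],
  [-1.8,-3.3,-0.3,0,0,0,1],
  [-1.8,-3.3,-0.3,0,0,0,1],
  [-1.8,-3.3,-0.3,0,0,0,1],
  [-1.8,-3.3,-0.3,0,0,0,1],
  [-1.8,-3.3,-0.3,0,0,0,1],
  [-1.8,-3.3,-0.3,0,0,0,1],
  [-1.8,-3.3,-0.3,0,0,0,1],
  [-1.8,-3.3,-0.3,0,0,0,1],
  [-1.8,-3.3,-0.3,0,0,0,1],
  [-1.8,-3.3,-0.3,0,0,0,1],
  [-1.8,-3.3,-0.3,0,0,0,1],
  [-1.8,-3.3,-0.3,0,0,0,1],
  [-1.8,-3.3,-0.3,0,0,0,1],
  [-1.8,-3.3,-0.3,0,0,0,1],
  [-1.8,-3.3,-0.3,0,0,0,1],
])

```text
time: 1.82
tool_pos: [0.572, 0.0547, 0.2981]
tool_rot: [-0.0, -0.025, 1.0, 0.0]
contact_force: [0.8, 0.0, -0.4]
gripper_width: 0.999
grasp_force: 0.0
```

Emit:
move_arm([
  [0,0,0,0,0,0,1],
  [0,0,0,0,0,0,1],
  [0,0,0,0,0,0,1],
  [0,0,0,0,0,0,1],
])

```text
time: 2.15
tool_pos: [0.571, 0.0574, 0.2979]
tool_rot: [-0.0, -0.026, 1.0, 0.0]
contact_force: [-1.1, 0.2, -0.9]
gripper_width: 0.998
grasp_force: 0.0
```

Run:
```python
from plant import manip
import cv2,numpy as np
s=manip.state(); print({k:s[k] for k in("time","joint_pos","tool_pos","tool_rot","contact_force")})
f=manip.grab_frame("wrist"); cv2.imwrite("pics/wrist1.png",f["img"]); np.savez("wrist1.npz",**f)
```

```text
{'time': 2.15, 'joint_pos': array([-2.95538636e-02, -9.22654205e-02,  1.67698590e+00,  2.85951946e-04,
        1.55768704e+00, -1.65152822e+00]), 'tool_pos': array([0.57095623, 0.05742806, 0.29790364]), 'tool_rot': array([-3.98930950e-04, -2.55842878e-02,  9.99672575e-01,  1.65201068e-04]), 'contact_force': array([-1.0977211 ,  0.16119916, -0.93903418])}
```

View pics/wrist1.png

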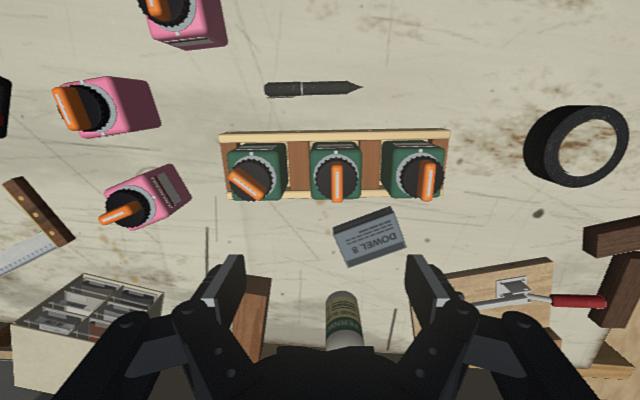

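The wrist view shows the three green tins with bars at (247,183), turned, and at (336,183) and (428,182), lined up across the tray. I now measure their poses.

```bash
cat > bars.py <<'E'
from h import *
def bars(F,box,z=.129,vmin=200,amin=60):
    out=[]
    for c,s,m in blobs(F,(5,150,vmin),(22,255,255),amin):
        if not(box[0]<c[0]<box[1] and box[2]<c[1]<box[3]): continue
        ys,xs=np.nonzero(m); W=np.array([plane(F,p,z)[:2] for p in zip(xs,ys)])
        r=cv2.minAreaRect((W*1000).astype(np.float32)); bp=cv2.boxPoints(r)
        e=max([bp[1]-bp[0],bp[2]-bp[1]],key=np.linalg.norm); a=np.degrees(np.arctan2(e[1],e[0])); a=(a+90)%180-90
        w,V=np.linalg.eigh(np.cov(W.T)); pa=np.degrees(np.arctan2(V[1,1],V[0,1])); pa=(pa+90)%180-90
        out.append((c.round(1).tolist(),np.round(r[0],1),np.round(r[1],1),a.round(1),pa.round(1)))
    return out
E
python3 - <<'E'
from bars import *
w,f,g=load("wrist1"),load("scene0"),load("side0")
h=cv2.cvtColor(w["img"],cv2.COLOR_BGR2HSV)
for y in(170,183,195): print([h[y,x].tolist() for x in range(328,346,2)])
for v in(120,200,230):
    print(v); [print(b) for b in bars(w,(220,450,140,205),vmin=v)]
S=[(325.4,199.8),(308.7,183.2),(292.1,169.2)]
B=sorted(bars(w,(220,450,140,205),vmin=120),key=lambda b:b[0][0])
for b,s in zip(B,S): print("tri",tri(w,b[0],f,s))
# tray rim: light wood; near & far rim corners
for p in[(219,131),(450,130)]: print("rim",plane(w,p,.036))
print("exp bars px", [proj(w,[.565,y,.129]) for y in(.155,.055,-.045)])
E
```

```text
[[30, 9, 60], [13, 79, 68], [12, 184, 197], [15, 170, 226], [14, 175, 229], [13, 183, 229], [12, 185, 215], [11, 173, 137], [90, 10, 53]]
[[30, 5, 56], [9, 64, 64], [12, 184, 191], [14, 176, 227], [16, 37, 200], [9, 56, 206], [12, 189, 223], [12, 175, 147], [105, 10, 52]]
[[30, 14, 54], [11, 36, 56], [12, 184, 184], [13, 179, 226], [13, 37, 202], [10, 57, 207], [12, 191, 223], [11, 178, 158], [120, 10, 50]]
120
([427.7, 181.0], array([563. , 168.9]), array([41.6, 13. ]), np.float32(3.9), np.float64(3.5))
([336.6, 182.7], array([570.3,  69.9]), array([41.8, 12.1]), np.float32(4.1), np.float64(4.2))
([245.3, 184.9], array([577.1, -28.6]), array([43. , 12.1]), np.float32(52.6), np.float64(52.9))
200
([428.2, 182.0], array([564.1, 169.5]), array([39.5,  9.3]), np.float32(4.0), np.float64(3.7))
([336.9, 184.6], array([571.4,  70.7]), array([39.6,  8.8]), np.float32(3.5), np.float64(5.1))
([245.5, 185.9], array([577.4, -29. ]), array([40.2,  9.2]), np.float32(52.6), np.float64(53.7))
230
tri [ 0.57861487 -0.0310923   0.12017544]
tri [0.57376524 0.0695811  0.12166703]
tri [0.5657807  0.17117056 0.12040325]
rim [ 0.53122353 -0.08691852  0.036     ]
rim [0.51411306 0.22270205 0.036     ]
exp bars px [array([415.11387649, 183.02537217]), array([322.9416432 , 178.48655183]), array([229.68873834, 173.89451618])]
```

Emit:
move_arm([
  [0,0,0,0,0,-7.1,1],
  [0,0,0,0,0,-7.1,1],
  [0,0,0,0,0,-7.1,1],
  [0,0,0,0,0,-7.1,1],
  [0,0,0,0,0,-7.1,1],
  [0,0,0,0,0,-7.1,1],
  [0,0,0,0,0,-7.1,1],
  [1.6,-1.4,1.5,0,0,0,1],
  [1.6,-1.4,1.5,0,0,0,1],
  [1.6,-1.4,1.5,0,0,0,1],
  [1.6,-1.4,1.5,0,0,0,1],
  [0,0,1.5,0,0,0,1],
  [0,0,1.5,0,0,0,1],
  [0,0,1.5,0,0,0,1],
  [0,0,1.5,0,0,0,1],
  [0,0,1.5,0,0,0,1],
  [0,0,1.0,0,0,0,1],
  [0,0,0,0,0,0,1],
  [0,0,0,0,0,0,1],
  [0,0,0,0,0,0,1],
])

```text
time: 3.87
tool_pos: [0.5777, -0.028, 0.1544]
tool_rot: [0.001, -0.443, 0.896, -0.0]
contact_force: [0.5, 0.5, 0.5]
gripper_width: 0.997
grasp_force: 0.0
```

```bash
cat > look.py <<'E'
import sys
from plant import manip
from bars import *
f=manip.grab_frame("wrist"); n=sys.argv[1]; np.savez(n+".npz",**f); cv2.imwrite(f"pics/{n}.png",f["img"])
s=manip.state(); q=s["tool_rot"]; print(s["time"],s["tool_pos"].round(4),"yawY",np.degrees(np.arctan2(1-2*(q[1]**2+q[3]**2),2*(q[1]*q[2]-q[0]*q[3]))).round(2),q.round(4),s["contact_force"].round(2),s["ft_torque"].round(3))
for b in bars(f,(0,640,0,400),vmin=130,amin=150): print(b)
E
python3 look.py w2
```

```text
3.9167 [ 0.5779 -0.0282  0.1548] yawY 142.59 [ 9.000e-04 -4.430e-01  8.965e-01 -7.000e-04] [0.2  0.31 0.28] [-0.047  0.058  0.015]
([70.7, 73.0], array([ 617.3, -180.7]), array([10.9, 39.2]), np.float32(-65.0), np.float64(-65.5))
([322.8, 243.2], array([577.1, -30.9]), array([41.7, 11.9]), np.float32(51.8), np.float64(52.4))
([401.4, 348.8], array([581.5,  63.5]), array([25.2,  9.1]), np.float32(28.3), np.float64(21.1))
```

View pics/w2.png

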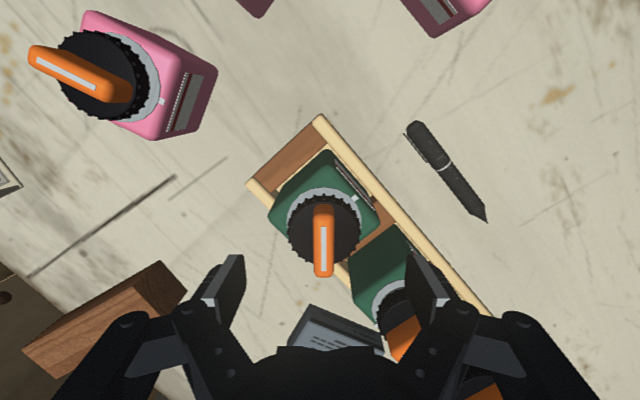

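The bar is upright and centred between the fingers at (323,243), and the tin's shoulder mark is at (353,197). I descend and close.

Emit:
move_arm([
  [0.2,0,0.9,0,0,0,1],
  [0,0,0.9,0,0,0,1],
  [0,0,0.8,0,0,0,1],
  [0,0,0,0,0,0,1],
  [0,0,0,0,0,0,-1],
  [0,0,0,0,0,0,-1],
  [0,0,0,0,0,0,-1],
  [0,0,0,0,0,0,-1],
  [0,0,0,0,0,0,-1],
  [0,0,0,0,0,0,-1],
  [0,0,0,0,0,0,-1],
  [0,0,0,0,0,0,-1],
  [0,0,0,0,0,0,-1],
  [0,0,0,0,0,0,-1],
])

```text
time: 5.08
tool_pos: [0.5775, -0.0303, 0.1295]
tool_rot: [0.002, -0.443, 0.897, -0.001]
contact_force: [1.2, -0.6, 6.3]
gripper_width: 0.134
grasp_force: 62.5
```

```bash
python3 look.py w3|head -1
```

```text
5.1333 [ 0.5775 -0.0303  0.1295] yawY 142.56 [ 0.0017 -0.4427  0.8966 -0.0012] [ 0.65 -1.1   6.25] [ 0.011 -0.046 -0.035]
```

Emit:
move_arm([
  [0,0,0,0,0,5,-1],
  [0,0,0,0,0,5,-1],
  [0,0,0,0,0,5,-1],
  [0,0,0,0,0,5,-1],
  [0,0,0,0,0,5,-1],
  [0,0,0,0,0,5,-1],
  [0,0,0,0,0,5,-1],
  [0,0,0,0,0,5,-1],
  [0,0,0,0,0,4,-1],
  [0,0,0,0,0,0,-1],
  [0,0,0,0,0,0,-1],
  [0,0,0,0,0,0,-1],
])

```text
time: 6.13
tool_pos: [0.5771, -0.0297, 0.1295]
tool_rot: [0.001, -0.074, 0.997, 0.0]
contact_force: [-0.8, 2.3, 7.2]
gripper_width: 0.139
grasp_force: 63.2
```

```bash
python3 look.py w4|head -1
```

```text
6.1833 [ 0.5771 -0.0297  0.1295] yawY 98.54 [ 1.500e-03 -7.450e-02  9.972e-01  2.000e-04] [-1.21  1.32  6.89] [ 0.251  0.227 -0.098]
```

Emit:
move_arm([
  [0,0,0,0,0,2,-1],
  [0,0,0,0,0,2,-1],
  [0,0,0,0,0,1,-1],
  [0,0,0,0,0,1,-1],
  [0,0,0,0,0,0,-1],
  [0,0,0,0,0,0,-1],
  [0,0,0,0,0,0,-1],
])

```text
time: 6.77
tool_pos: [0.5771, -0.0296, 0.1295]
tool_rot: [0.001, -0.022, 1.0, 0.0]
contact_force: [-0.6, 2.0, 7.9]
gripper_width: 0.135
grasp_force: 63.2
```

```bash
python3 look.py w5|head -1
```

```text
6.8167 [ 0.5771 -0.0297  0.1295] yawY 92.56 [ 1.500e-03 -2.230e-02  9.997e-01  3.000e-04] [-0.43  1.46  6.86] [ 0.332  0.185 -0.071]
```

Emit:
move_arm([
  [0,0,0,0,0,2,-1],
  [0,0,0,0,0,2,-1],
  [0,0,0,0,0,0,-1],
  [0,0,0,0,0,0,-1],
])

```text
time: 7.15
tool_pos: [0.5773, -0.0299, 0.1295]
tool_rot: [0.002, 0.012, 1.0, 0.0]
contact_force: [-0.3, 1.0, 7.3]
gripper_width: 0.137
grasp_force: 63.5
```

```bash
python3 look.py w6
```

```text
7.2 [ 0.5773 -0.0299  0.1295] yawY 88.58 [1.800e-03 1.240e-02 9.999e-01 1.000e-04] [0.01 0.17 6.11] [0.182 0.056 0.093]
([517.7, 253.4], array([569.4,  68. ]), array([43.4, 13.6]), np.float32(3.2), np.float64(3.3))
([324.9, 268.9], array([576.4, -30. ]), array([12. , 43.3]), np.float32(-1.5), np.float64(-1.1))
([75.7, 330.3], array([ 611.7, -172. ]), array([11.2, 40.4]), np.float32(-65.3), np.float64(-65.6))
```

Emit:
move_arm([
  [0,0,0,0,0,2,-1],
  [0,0,0,0,0,2,-1],
  [0,0,0,0,0,0,-1],
  [0,0,0,0,0,0,-1],
])

```text
time: 7.53
tool_pos: [0.577, -0.0294, 0.1295]
tool_rot: [0.001, 0.046, 0.999, 0.0]
contact_force: [-1.9, 2.6, 8.2]
gripper_width: 0.138
grasp_force: 66.8
```

```bash
python3 look.py w7
python3 - <<'E'
import cv2
a=cv2.imread("pics/w7.png")[130:330,200:440]; cv2.imwrite("pics/w7c.png",cv2.resize(a,None,fx=3,fy=3,interpolation=2))
E
```

```text
7.5833 [ 0.577  -0.0294  0.1295] yawY 84.77 [1.30e-03 4.56e-02 9.99e-01 2.00e-04] [-1.44  2.76  7.71] [0.449 0.195 1.12 ]
([517.9, 242.5], array([569.3,  68.1]), array([43.3, 13.4]), np.float32(3.4), np.float64(3.3))
([325.0, 268.6], array([576. , -29.7]), array([12. , 43.2]), np.float32(-4.5), np.float64(-3.8))
([85.9, 343.5], array([ 611.6, -171.4]), array([11.1, 40.3]), np.float32(-66.2), np.float64(-65.7))
```

View pics/w7c.png

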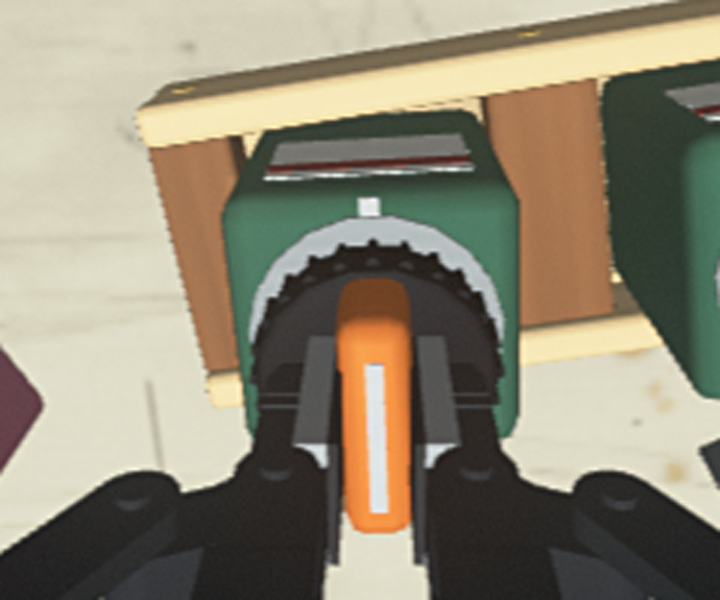

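The torque rose to 1.1 N m, so the cap is at its stop. The crop shows the bar in line with the white mark at crop pixel (368,207), with the tin turned about 8° in its pocket. I lift it slightly, turn it back square in the air and heft it.

Emit:
move_arm([
  [0,0,0,0,0,-1,-1],
  [0,0,-0.3,0,0,0,-1],
  [0,0,-0.3,0,0,0,-1],
  [0,0,-0.3,0,0,0,-1],
  [0,0,-0.3,0,0,0,-1],
  [0,0,0,0,0,-2,-1],
  [0,0,0,0,0,-2,-1],
  [0,0,0,0,0,-2,-1],
  [0,0,0,0,0,-1.5,-1],
  [0,0,0,0,0,0,-1],
  [0,0,0,0,0,0,-1],
  [0,0,0,0,0,0,-1],
  [0,0,0,0,0,0,-1],
])

```text
time: 8.67
tool_pos: [0.5756, -0.03, 0.139]
tool_rot: [-0.0, -0.026, 1.0, 0.0]
contact_force: [-0.5, -0.7, -2.8]
gripper_width: 0.134
grasp_force: 60.6
```

```bash
python3 look.py w8
python3 - <<'E'
import cv2
a=cv2.imread("pics/w8.png")[130:330,200:440]; cv2.imwrite("pics/w8c.png",cv2.resize(a,None,fx=3,fy=3,interpolation=2))
E
```

```text
8.7167 [ 0.5757 -0.03    0.1392] yawY 93.03 [-2.000e-04 -2.640e-02  9.997e-01  0.000e+00] [ 0.46  0.47 -3.45] [-0.039 -0.004 -0.054]
([503.6, 259.6], array([569.4,  68. ]), array([42.7, 13.8]), np.float32(3.1), np.float64(3.1))
([324.9, 268.8], array([581.1, -29.9]), array([46.5, 12.7]), np.float32(3.3), np.float64(3.7))
([77.6, 306.5], array([ 612.6, -173.7]), array([11.3, 40.6]), np.float32(-65.0), np.float64(-65.6))
```

View pics/w8c.png

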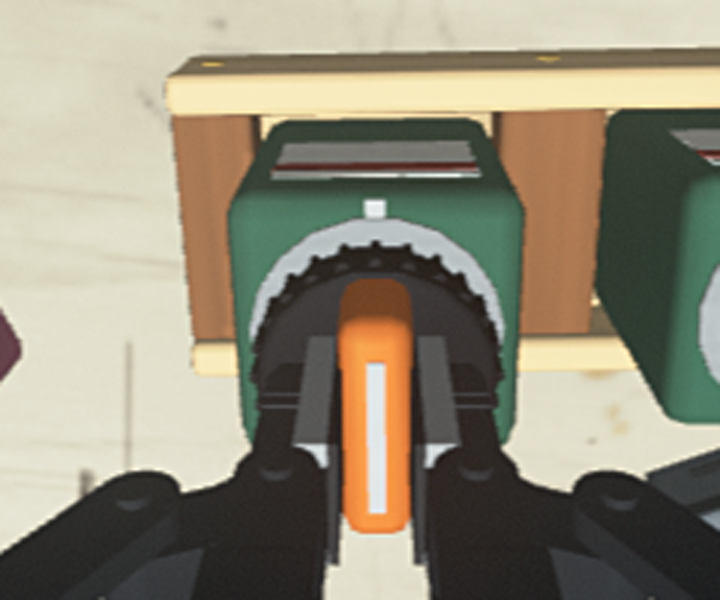

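The hefted tin reads about 3.2 N (0.3 kg), so it is not the fullest, and the crop shows its bar still on the mark at (375,208). I set it back and move to the middle tin.

Emit:
move_arm([
  [0,0,0.3,0,0,0,-1],
  [0,0,0.3,0,0,0,-1],
  [0,0,0.3,0,0,0,-1],
  [0,0,0.2,0,0,0,-1],
  [0,0,0,0,0,0,-1],
  [0,0,0,0,0,0,-1],
  [0,0,0,0,0,0,1],
  [0,0,0,0,0,0,1],
  [0,0,0,0,0,0,1],
  [0,0,0,0,0,0,1],
  [0,0,0,0,0,0,1],
  [0,0,0,0,0,0,1],
  [0,0,-1,0,0,0,1],
  [0,0,-2,0,0,0,1],
  [0,0,-1.5,0,0,0,1],
  [0,2,0,0,0,-0.8,1],
  [0.1,3,0,0,0,0,1],
  [0,3,0,0,0,0,1],
  [0,1.8,0,0,0,0,1],
  [0,0,0,0,0,0,1],
])

```text
time: 10.38
tool_pos: [0.5684, 0.0707, 0.1742]
tool_rot: [0.0, -0.035, 0.999, 0.001]
contact_force: [0.3, -0.9, -0.7]
gripper_width: 1.0
grasp_force: 0.0
```

```bash
python3 look.py w9
```

```text
10.4333 [0.5686 0.0691 0.1741] yawY 94.02 [ 4.000e-04 -3.510e-02  9.994e-01 -1.000e-04] [ 0.41 -0.77 -0.24] [-0.066 -0.033  0.017]
([323.9, 234.0], array([569.4,  70.1]), array([42.3, 12.1]), np.float32(4.0), np.float64(4.1))
([176.6, 234.6], array([576.7, -28.5]), array([41.6, 12.2]), np.float32(3.5), np.float64(4.1))
([470.4, 234.7], array([562.9, 168.2]), array([41.6, 12.9]), np.float32(4.0), np.float64(3.1))
```

Emit:
move_arm([
  [0,0,1.5,0,0,0,1],
  [0,0,1.5,0,0,0,1],
  [0,0,1.4,0,0,0,1],
  [0,0,0,0,0,0,1],
  [0,0,0,0,0,0,-1],
  [0,0,0,0,0,0,-1],
  [0,0,0,0,0,0,-1],
  [0,0,0,0,0,0,-1],
  [0,0,0,0,0,0,-1],
  [0,0,0,0,0,0,-1],
  [0,0,0,0,0,0,-1],
  [0,0,0,0,0,0,-1],
  [0,0,-0.3,0,0,0,-1],
  [0,0,-0.3,0,0,0,-1],
  [0,0,-0.3,0,0,0,-1],
  [0,0,-0.4,0,0,0,-1],
  [0,0,0,0,0,0,-1],
  [0,0,0,0,0,0,-1],
  [0,0,0,0,0,0,-1],
  [0,0,0,0,0,0,-1],
])

```text
time: 12.1
tool_pos: [0.5684, 0.0677, 0.142]
tool_rot: [-0.0, -0.034, 0.999, -0.0]
contact_force: [0.8, -0.0, -4.7]
gripper_width: 0.138
grasp_force: 59.5
```

```bash
python3 look.py w10
```

```text
12.15 [0.5684 0.0677 0.142 ] yawY 93.86 [-3.000e-04 -3.370e-02  9.994e-01 -0.000e+00] [ 0.58 -0.99 -4.79] [-0.017  0.021 -0.024]
([154.1, 260.1], array([576.2, -28.2]), array([42.5, 12.7]), np.float32(3.3), np.float64(4.1))
([503.3, 259.6], array([562.4, 167.7]), array([42.4, 13.6]), np.float32(2.9), np.float64(2.9))
([324.9, 270.7], array([576.8,  68.2]), array([47., 13.]), np.float32(4.1), np.float64(4.2))
```

The middle tin reads about 4.7 N (0.45–0.5 kg), so the third should be the fullest.

Emit:
move_arm([
  [0,0,0.3,0,0,0,-1],
  [0,0,0.3,0,0,0,-1],
  [0,0,0.4,0,0,0,-1],
  [0,0,0.3,0,0,0,-1],
  [0,0,0,0,0,0,-1],
  [0,0,0,0,0,0,-1],
  [0,0,0,0,0,0,1],
  [0,0,0,0,0,0,1],
  [0,0,0,0,0,0,1],
  [0,0,0,0,0,0,1],
  [0,0,0,0,0,0,1],
  [0,0,0,0,0,0,1],
  [0,0,-1,0,0,0,1],
  [0,0,-2,0,0,0,1],
  [0,0,-1.5,0,0,0,1],
  [0,2,0,0,0,0,1],
  [0,3,0,0,0,0,1],
  [-0.1,3,0,0,0,0,1],
  [0,2,0,0,0,0,1],
  [0,0,0,0,0,0,1],
])

```text
time: 13.82
tool_pos: [0.5626, 0.1707, 0.1754]
tool_rot: [0.001, -0.036, 0.999, 0.001]
contact_force: [0.3, 0.3, 0.5]
gripper_width: 0.999
grasp_force: 0.0
```

```bash
python3 look.py w11
```

```text
13.8667 [0.5628 0.169  0.1751] yawY 94.03 [ 4.000e-04 -3.520e-02  9.994e-01 -0.000e+00] [-0.28  0.76  0.22] [-0.046  0.014  0.001]
([29.3, 232.6], array([576.6, -27.3]), array([42.3, 13.1]), np.float32(3.8), np.float64(4.1))
([175.2, 231.7], array([569.3,  70.3]), array([41.6, 12.3]), np.float32(4.7), np.float64(5.1))
([323.6, 232.3], array([562.8, 169.6]), array([42.4, 11.7]), np.float32(4.5), np.float64(3.9))
```

Emit:
move_arm([
  [0,0,1.5,0,0,0,1],
  [0,0,1.5,0,0,0,1],
  [0,0,1.5,0,0,0,1],
  [0,0,0,0,0,0,1],
  [0,0,0,0,0,0,-1],
  [0,0,0,0,0,0,-1],
  [0,0,0,0,0,0,-1],
  [0,0,0,0,0,0,-1],
  [0,0,0,0,0,0,-1],
  [0,0,0,0,0,0,-1],
  [0,0,0,0,0,0,-1],
  [0,0,0,0,0,0,-1],
  [0,0,-0.3,0,0,0,-1],
  [0,0,-0.3,0,0,0,-1],
  [0,0,-0.3,0,0,0,-1],
  [0,0,-0.4,0,0,0,-1],
  [0,0,0,0,0,0,-1],
  [0,0,0,0,0,0,-1],
  [0,0,0,0,0,0,-1],
  [0,0,0,0,0,0,-1],
])

```text
time: 15.53
tool_pos: [0.5626, 0.1675, 0.1419]
tool_rot: [-0.0, -0.034, 0.999, -0.0]
contact_force: [-0.2, 0.1, -8.6]
gripper_width: 0.134
grasp_force: 58.9
```

```bash
python3 look.py w12
```

```text
15.5833 [0.5626 0.1675 0.1419] yawY 93.86 [-4.000e-04 -3.370e-02  9.994e-01 -1.000e-04] [-0.35 -0.44 -8.32] [ 0.037 -0.005 -0.033]
([151.7, 258.3], array([569.1,  70.6]), array([42.2, 12.4]), np.float32(4.4), np.float64(5.0))
([324.9, 269.1], array([569.9, 167.8]), array([46.2, 13. ]), np.float32(4.0), np.float64(4.2))
```

The third tin reads about 8.5 N (0.85 kg), so it is the fullest. I raise it.

Emit:
move_arm([
  [0,0,-0.8,0,0,0,-1],
  [0,0,-1.5,0,0,0,-1],
  [0,0,-1.5,0,0,0,-1],
  [0,0,-1.5,0,0,0,-1],
  [0,0,-1.5,0,0,0,-1],
  [0,0,-1.5,0,0,0,-1],
  [0,0,-1.5,0,0,0,-1],
  [0,0,-1.5,0,0,0,-1],
  [0,0,-1.5,0,0,0,-1],
  [0,0,-1.5,0,0,0,-1],
  [0,0,-1.5,0,0,0,-1],
  [0,0,-1.0,0,0,0,-1],
  [0,0,-0.8,0,0,0,-1],
  [0,0,0,0,0,0,-1],
  [0,0,0,0,0,0,-1],
  [0,0,0,0,0,0,-1],
  [0,0,0,0,0,0,-1],
  [0,0,0,0,0,0,-1],
  [0,0,0,0,0,0,-1],
  [0,0,0,0,0,0,-1],
])

```text
time: 17.25
tool_pos: [0.5627, 0.1676, 0.3178]
tool_rot: [-0.0, -0.034, 0.999, -0.0]
contact_force: [-0.2, -0.5, -8.7]
gripper_width: 0.14
grasp_force: 59.0
```

```bash
python3 look.py w13
python3 - <<'E'
from plant import manip
from h import *
f=manip.grab_frame("scene"); g=manip.grab_frame("side"); np.savez("scene2.npz",**f)
w=load("w13")
for n,F in(("s",f),("d",g)): print(n,[b[0].round(1).tolist() for b in blobs(F,(5,150,120),(20,255,255)) if 250<b[0][0]<350 and 100<b[0][1]<215])
a=cv2.resize(f["img"][90:250,240:360],None,fx=3.5,fy=3.5,interpolation=2); b=cv2.resize(w["img"][120:330,120:440],(370,560*0+243),interpolation=2)
o=np.zeros((560,800,3),np.uint8); o[:,:420]=a; o[:243,425:795]=b; cv2.imwrite("pics/end.png",o)
print(manip.state()["joint_vel"].round(4))
E
```

```text
17.3 [0.5628 0.1676 0.318 ] yawY 93.86 [-3.000e-04 -3.370e-02  9.994e-01 -0.000e+00] [-0.1  -0.91 -7.63] [-0.004 -0.016 -0.016]
([57.5, 9.9], array([412.6, -99.5]), array([16.5, 12. ]), np.float32(9.8), np.float64(3.0))
([155.0, 179.2], array([576.8, -28.5]), array([41.7, 12.4]), np.float32(3.9), np.float64(4.4))
([240.0, 178.8], array([570.2,  69.7]), array([41.7, 12.4]), np.float32(4.4), np.float64(4.5))
([37.5, 206.2], array([ 619.7, -172.9]), array([11.8, 41.5]), np.float32(-64.6), np.float64(-64.8))
([324.9, 268.9], array([687.8, 176. ]), array([105.5,  29.6]), np.float32(4.0), np.float64(3.7))
s [[297.4, 116.2], [287.4, 116.4], [309.1, 183.3], [285.8, 186.1], [326.3, 199.0], [292.7, 201.4]]
d [[311.2, 187.9], [318.3, 203.5]]
[ 0.0006  0.0008 -0.0005 -0.      0.0012  0.0015]
```

View pics/end.png

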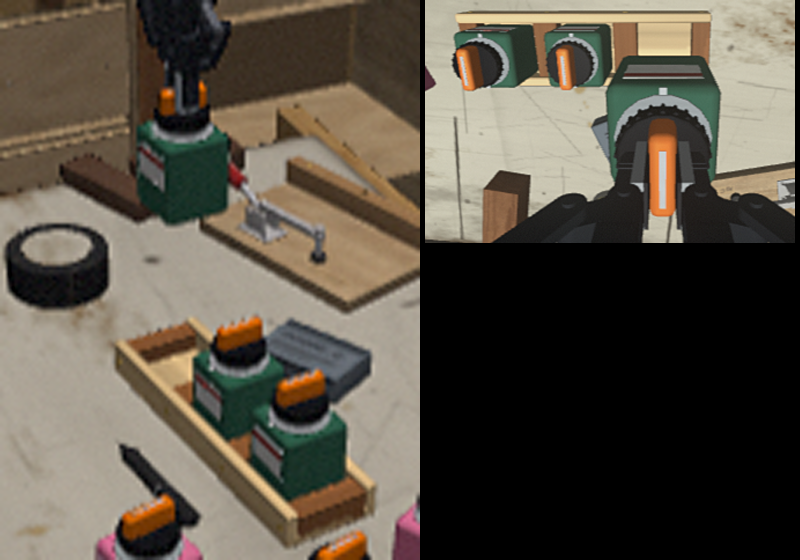

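The held tin, at crop (183,150), is upright. The other two stand seated in the tray with their bars across it, at (238,335) and (300,385), and the carton and marker are where they were. I hand it in.

```bash
python3 -c "
from plant import manip; print(manip.job_done())"
```

```text
the job is handed in; nothing more can be done
None
```

I turned the loose cap shut before lifting its tin, then weighed all three at about 3.2, 4.7 and 8.5 N. The heaviest is held upright and still with its underside about 20 cm above the table, the other two are back in the tray with their caps shut, and the job is handed in.

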